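# Line up the seasoning canisters by size

## Robot

A 7-joint arm with a two-finger parallel gripper is mounted at the origin on the work surface. World frame = base frame: x ahead of the robot, y to its left, z up, the work surface at z = 0. Lengths are in mm, angles in rad, forces in N, time in s.
With the tool pointing down it reaches from about 425 to 875 mm from the base axis. Payload 4.7 kg.
Tool frame: the origin (TCP) lies midway between the tips of the shut fingers; the grasp point (between the pads) lies robot.grip_depth behind it (robot.grip_depth is the distance from the TCP to the grasp point, in mm); z points along the fingers, y is the line along which they close (so a half turn about z gives the same grasp; the last joint's range is limited). The gripper opens to 87 mm and grips with 3 to 60 N. Pads are 19 mm wide; open, the fingers measure 117 mm over their backs; the gripper's body (75 mm by 190 mm) begins 51 mm behind the grasp point.
Start: joints at [1.358, 0.321, -0.07, 1.45, 0.023, 1.371, -0.057], TCP at [146.137, -633.38, 222.587] pointing down, gripper open.
Joint ranges: [-2.86, 2.86], [-0.3, 2.09], [-1.38, 1.24], [0.06, 2.45], [-1.56, 4.7], [0.09, 2.05], [-2.69, 2.69]. Speed limits (rad/s): [2.57, 2.57, 3.14, 3.14, 3.14, 3.14, 3.14].

## Interface

Orientations are given as a 3x3 rotation matrix whose columns are the frame's x, y, z axes.
In Python, from plant import robot gives the robot as it stands.
- The arm moves only by the shell command python3 -m handwheel 'ROWS' [OPENING] [FORCE]. ROWS is JSON, one flat list of numbers, 6 for each row, row after row: the shift along the world's x, y, z each as a share of 0.25 m, from -1 to 1, then the turn, a rotation vector about the world's x, y, z each as a share of 90 degrees, from -1 to 1. A call has 1 to 12 rows; each row shifts and turns the commanded pose from where the row before left it; what a row does not reach is not made up. A row lasts 1/12 s, in which the tool goes at most 41.7 mm and 7.16 degrees, less where a joint would pass 70% of its speed; a pose out of reach is approached as far as the arm can. A call with a number of a shift or a turn outside -1 to 1 is refused whole. A call with a gripper value outside its range is refused whole. OPENING is the opening, from 0 (shut) to 1 (fully open), set as the call begins (- or left out, the last holds). The fingers move at their own pace and stop on an object; FORCE is the grip in N (left out, the last holds). Time passes only in rows, so rows that do not move let the fingers close. It gives the time, the measured TCP pose, the force, the opening and the grip force at its end, in the units of the state.
- robot.get_state(): the state, without advancing time (a new reading comes with each control period).
- robot.read_camera(name): name is "side" or "top" or "wrist"; returns the picture (420x560x3 uint8, red, green, blue); there is no depth.
- robot.camera_params(name): a dict with "camera_matrix" (3x3 intrinsics, pixels), "origin" and "rotation" of the camera in the world. Camera axes: x right, y up, looking along -z (the intrinsics and any distortion apply to the point x, -y, -z); pixel columns grow to the right and rows downward; lengths in mm; the calibration is good to about 2 mm. The wrist camera is an equidistant fisheye: a pixel r from the principal point sees the ray r / f radians off the axis. A picture is of the moment at which its call begins: read the wrist's pose just before it. camera_params takes no time and is no camera call; for the wrist camera it gives the pose at the moment of the call.
- robot.hand_in(): hands the job in; it is judged then, once.
Trained networks look in the newest picture that a camera, given by its name, has taken for a name from the list of things; names that differ only in an ending like _2 or _b are one class to them, and where a whole thing is asked for, a point or a joint stands for the part that bears it (a point fixed in the world has none). Each returns a list of dicts, best first, with "p" (0 to 1); they miss things now and then, are a little off and sometimes report something else, mostly with a low value. They report only what shows in the picture. A call takes as long as a camera call. They do not tell look-alikes from the thing itself.
- robot.look_for(label, camera): "at" ([x, y, z] in mm, in world coordinates, good to about 4 mm: the middle of the surface that is visible of it).
- robot.silhouettes(label, camera): "mask" (420x560 bool, what is visible of it).
- robot.pinpoint(label, camera): "at" ([x, y, z] in mm, in world coordinates, good to about 4 mm: a listed point, or the origin of a listed thing).
The state is a dict: "time": time; "qpos": joint angles; "qd": joint speeds; "effort": joint torques, N m; "position": TCP position; "orientation": TCP orientation; "wrist_force": force on the tool from outside, world axes, zero at the start; "moment": the same for the moment, N m; "gripper_width": finger opening in mm; "grasp_force": force on a finger pad.
Only numpy, scipy, OpenCV 4.12 (cv2) and the standard library are available. Lean on these libraries where they do the work, as an engineer would, in place of code of your own. Each camera call takes 0.05 s, during which the arm holds its last target. There are 200 camera calls.

## Task

Set the four steel seasoning canisters out on the service board in order of size, one upright on the middle of each coaster: the smallest on the coaster next to the call bell, rising to the largest on the coaster next to the sauce dishes. Keep the canisters upright all the way, and leave the bell and the sauce dishes where they stand.

Things in the scene. Friction and masses are not known exactly. Their poses are not given: they have to be found in the camera images.
- canister_p_center (a point): smallest of four loose round steel seasoning canisters with flat black lids: upright cylinder, 40 mm in diameter and 40 mm tall over the lid, about 100 g. The point is its centre, half-way up (20 mm above its underside); z is its axis, upward. Starts standing on the steel counter.
- canister_q_center (a point): second smallest of four loose round steel seasoning canisters with flat black lids: upright cylinder, 46 mm in diameter and 50 mm tall over the lid, about 140 g. The point is its centre, half-way up (25 mm above its underside); z is its axis, upward. Starts standing on the steel counter.
- canister_r_center (a point): second largest of four loose round steel seasoning canisters with flat black lids: upright cylinder, 52 mm in diameter and 60 mm tall over the lid, about 190 g. The point is its centre, half-way up (30 mm above its underside); z is its axis, upward. Starts standing on the steel counter.
- canister_s_center (a point): largest of four loose round steel seasoning canisters with flat black lids: upright cylinder, 58 mm in diameter and 70 mm tall over the lid, about 250 g. The point is its centre, half-way up (35 mm above its underside); z is its axis, upward. Starts standing on the steel counter.
- coaster_a: fixed round cork coaster, 76 mm in diameter, 3 mm thick, lying on the dark wooden board; one of four alike in a straight row a-b-c-d, 92 mm apart, at one end of the row. Origin at the centre of its underside, 8 mm above the counter (board thickness), so its top is 11 mm above the counter; z up, y along the row from a to d. The board is 100 mm by 400 mm.
- coaster_b: fixed round cork coaster, 76 mm in diameter, 3 mm thick, lying on the dark wooden board; one of four alike in a straight row a-b-c-d, 92 mm apart, inside the row. Origin at the centre of its underside, 8 mm above the counter (board thickness), so its top is 11 mm above the counter; z up, y along the row from a to d. The board is 100 mm by 400 mm.
- coaster_c: fixed round cork coaster, 76 mm in diameter, 3 mm thick, lying on the dark wooden board; one of four alike in a straight row a-b-c-d, 92 mm apart, inside the row. Origin at the centre of its underside, 8 mm above the counter (board thickness), so its top is 11 mm above the counter; z up, y along the row from a to d. The board is 100 mm by 400 mm.
- coaster_d: fixed round cork coaster, 76 mm in diameter, 3 mm thick, lying on the dark wooden board; one of four alike in a straight row a-b-c-d, 92 mm apart, at one end of the row. Origin at the centre of its underside, 8 mm above the counter (board thickness), so its top is 11 mm above the counter; z up, y along the row from a to d. The board is 100 mm by 400 mm.
- bell: loose brass call bell on a black foot, 80 mm in diameter and 57 mm high, 0.5 kg, standing on the counter off one end of the row (either end), about 117 mm from the middle of the end coaster. Origin at the centre of its underside. To be left alone.
- dishes: loose stack of white sauce dishes, 80 mm in diameter and 35 mm high, 0.5 kg, standing on the counter off the other end of the row, about 117 mm from the middle of the end coaster. Origin at the centre of its underside. To be left alone.
Mind the look-alikes: they are no part of the job. Leave any pink or purple look-alike of the part that bears canister_r_center alone.

How it is judged:
By the outcome, as a careful person would: the job done as asked, in the order asked, and still so for the second after the job is handed in, with the robot touching nothing.
It also fails if it takes over 106 s, if anything falls off the work surface, if the arm or the gripper's body presses on something with over 40 N, if the wrist force passes 120 N, or if a joint passes its speed limit or range.

## Working session

There is one attempt and no reset: what is moved stays moved. The work goes in short steps, Python scripts to look and compute and a shell command to move; the robot and the scene stay as the last step left them, time stands still between calls to the robot, and variables do not carry over. Pictures are saved under pics/ and viewed, at most 14 in all, crops included, and the job is handed in when it is done.

```bash
mkdir -p pics; ls
cat > h.py <<'E'
import cv2,numpy as np
from plant import robot
def snap(c,n):
    im=robot.read_camera(c); cv2.imwrite(f'pics/{n}.png',im[:,:,::-1]); return im
def pin(l,c,k=4):
    for d in robot.pinpoint(l,c)[:k]: print(c,l,round(d['p'],2),np.round(d['at'],1))
E
python3 - <<'E'
from h import *
for c in('top','side'): snap(c,c+'0')
for l in ['canister_p_center','canister_q_center','canister_r_center','canister_s_center','coaster_a','bell','dishes']:
    pin(l,'top',6)
s=robot.get_state();print(s['time'],s['orientation'],robot.grip_depth,s['gripper_width'])
for c in('top','side'): print(robot.camera_params(c))
E
```

```text
pics
top canister_p_center 0.81 [386.7 256.1  19. ]
top canister_q_center 0.68 [432.6 -86.5  26.8]
top canister_r_center 0.73 [429.2  92.   32.3]
top canister_r_center 0.72 [309.  148.2  31.6]
top canister_r_center 0.67 [443.1 186.4  29.4]
top canister_r_center 0.65 [337.6  47.   27.6]
top canister_s_center 0.79 [ 383.5 -239.6   33.6]
top coaster_a 0.9 [615.1 -12.8  10.3]
top coaster_a 0.81 [ 595.7 -105.2    2.1]
top coaster_a 0.71 [625.4  75.3   7.5]
top coaster_a 0.68 [ 582.1 -199.5    6.4]
top bell 0.85 [640.8 190.3  -2.8]
top dishes 0.74 [ 564.2 -308.1    3. ]
top dishes 0.65 [641.5 191.5  -2. ]
top dishes 0.36 [ 585.7 -196.2    9.3]
0.45 [[ 9.74396058e-01  2.24838434e-01 -3.90546436e-05]
 [ 2.24838437e-01 -9.74396055e-01  7.87542849e-05]
 [-2.03477006e-05 -8.55188497e-05 -9.99999996e-01]] 18.700000000000003 87.05762893892894
{'camera_matrix': array([[538.50814592,   0.        , 268.50443598],
       [  0.        , 538.50814592, 206.50750036],
       [  0.        ,   0.        ,   1.        ]]), 'origin': array([ 419.2679477 ,   12.38250584, 1372.02998978]), 'rotation': array([[ 2.20209259e-02,  9.98752765e-01, -4.48106279e-02],
       [-9.99757510e-01,  2.19982428e-02, -9.99320433e-04],
       [-1.23189726e-05,  4.48217678e-02,  9.98994999e-01]])}
{'camera_matrix': array([[411.06872527,   0.        , 284.32285832],
       [  0.        , 411.06872527, 208.39761009],
       [  0.        ,   0.        ,   1.        ]]), 'origin': array([173.317486  , 440.67270413, 687.23747916]), 'rotation': array([[-0.79335989,  0.46712712, -0.39034899],
       [-0.60857588, -0.62407079,  0.49007249],
       [-0.01467925,  0.62636084,  0.77939503]])}
```

View pics/top0.png

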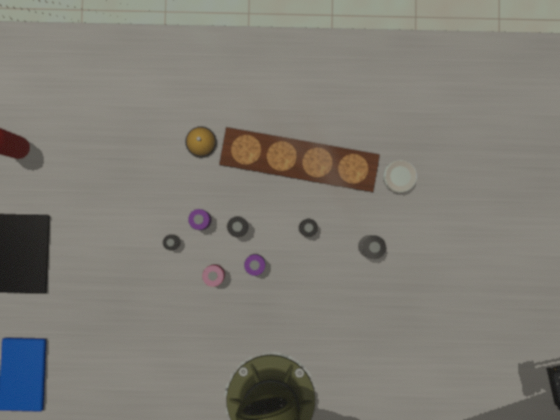

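View pics/side0.png

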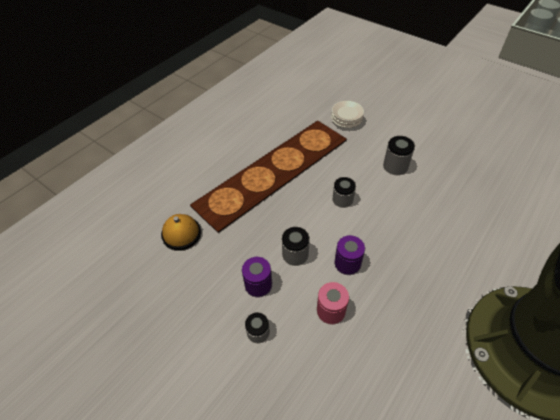

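The top view shows the bell at (201,141) and the dishes at (400,176). The steel canisters are p (171,242), r (237,227), q (308,228) and s (373,247). The purple ones (199,219) and (255,265) and the pink one (213,276) are look-alikes. Next I refine the positions by fitting silhouettes.

```bash
cat >> h.py <<'E'
from scipy.optimize import least_squares
def proj(P,c):
    k=robot.camera_params(c); q=(P-k['origin'])@k['rotation']; q=q*[1,-1,-1]; u=q@k['camera_matrix'].T
    return u[:,:2]/u[:,2:]
t=np.linspace(0,2*np.pi,60)
def hullc(x,y,d,z0,z1,c):
    P=np.vstack([np.c_[x+d/2*np.cos(t),y+d/2*np.sin(t),0*t+z] for z in(z0,z1)])
    m=cv2.moments(cv2.convexHull(proj(P,c).astype(np.float32))); return np.array([m['m10'],m['m01']])/m['m00']
def fit(l,c,g,d,z0,z1):
    best=None
    for s in robot.silhouettes(l,c):
        m=s['mask']; cen=np.argwhere(m).mean(0)[::-1]
        r=least_squares(lambda v:hullc(*v,d,z0,z1,c)-cen,g[:2]).x
        e=np.hypot(*(r-g[:2]))
        if e<30 and (best is None or e<best[0]): best=(e,r,m.sum())
    return best
G=dict(p=(387,256,40,40),q=(433,-86,46,50),r=(429,92,52,60),s=(383,-240,58,70))
E
python3 - <<'E'
from h import *
for c in('top','side'):
    robot.read_camera(c)
    for k,(x,y,d,hh) in G.items():
        print(c,k,fit(f'canister_{k}_center',c,(x,y),d,0,hh))
    for g in [(625,75),(615,-13),(596,-105),(582,-199)]:
        print(c,fit('coaster_a',c,g,76,8,11))
E
```

```text
top p (np.float64(1.6305402315473194), array([385.61472702, 255.13995337]), np.int64(246))
top q (np.float64(3.2801750105280587), array([429.84084894, -85.11721313]), np.int64(276))
top r (np.float64(1.9511492007947375), array([428.38216424,  90.14925362]), np.int64(352))
top s (np.float64(3.59467645949529), array([ 385.67359934, -242.40282447]), np.int64(568))
top (np.float64(0.9820795492731694), array([625.56428687,  75.80377893]), np.int64(737))
top (np.float64(0.0), array([615., -13.]), np.int64(737))
top (np.float64(1.961237972689982), array([ 595.65359259, -106.93040314]), np.int64(687))
top (np.float64(2.5562614584054404), array([ 581.94541823, -196.44432133]), np.int64(690))
side p (np.float64(2.29888628975031), array([387.20260432, 253.71005903]), np.int64(651))
side q (np.float64(1.092741386819585), array([432.10790948, -86.63107704]), np.int64(563))
side r (np.float64(2.5715788679867284), array([428.99984238,  89.42842114]), np.int64(972))
side s (np.float64(5.849101072412906), array([ 387.16311888, -244.10857938]), np.int64(893))
side (np.float64(2.4301119761046808), array([626.72096328,  73.28426995]), np.int64(757))
side (np.float64(3.5971821027132367), array([611.406372  , -13.15986523]), np.int64(742))
side (np.float64(3.956001653896723), array([ 598.05523359, -108.38023135]), np.int64(599))
side (np.float64(2.4286639209737033), array([ 584.08800131, -200.24042693]), np.int64(523))
```

```bash
python3 -m handwheel '[0,0,0,0,0,0.078, 0,0,0,0,0,0.078, 0,0,0,0,0,0.078, 0,0,0,0,0,0.078, 0,0,0,0,0,0.078, 0,0,0,0,0,0.078, 0,0,0,0,0,0.078, 0,0,0,0,0,0.078, 0,0,0,0,0,0.078, 0,0,0,0,0,0.053, 0,0,0,0,0,0]' 1 30
```

```text
time: 2.27
position: [146.0, -633.4, 222.6]
orientation: [[0.155, 0.988, 0.0], [0.988, -0.155, -0.0], [-0.0, 0.0, -1.0]]
wrist_force: [0.9, -0.7, 0.0]
gripper_width: 87.1
grasp_force: 0.0
```

```bash
python3 -m handwheel '[0.08,0.13,-0.024,0,0,0, 0.08,0.13,-0.024,0,0,0, 0.08,0.13,-0.024,0,0,0, 0.08,0.13,-0.024,0,0,0, 0.08,0.13,-0.024,0,0,0, 0.08,0.13,-0.024,0,0,0, 0.08,0.13,-0.024,0,0,0, 0.08,0.13,-0.024,0,0,0, 0.08,0.13,-0.024,0,0,0, 0.08,0.13,-0.024,0,0,0, 0.08,0.13,-0.024,0,0,0, 0.08,0.13,-0.024,0,0,0]'; python3 -m handwheel '[0,0,0,0,0,0,0,0,0,0,0,0]'
python3 - <<'E'
from h import *
snap('wrist','w0')
for k in 's': pin(f'canister_{k}_center','wrist')
E
```

```text
time: 3.27
position: [386.8, -241.8, 150.7]
orientation: [[0.16, 0.987, 0.001], [0.987, -0.16, -0.001], [-0.001, 0.001, -1.0]]
wrist_force: [0.3, -1.1, -1.1]
gripper_width: 87.1
grasp_force: 0.0
time: 3.43
position: [387.2, -241.3, 150.7]
orientation: [[0.154, 0.988, 0.0], [0.988, -0.154, -0.0], [-0.0, 0.0, -1.0]]
wrist_force: [-0.6, -0.4, 0.6]
gripper_width: 87.5
grasp_force: 0.0
wrist canister_s_center 0.67 [426.6 -82.   25.1]
```

View pics/w0.png

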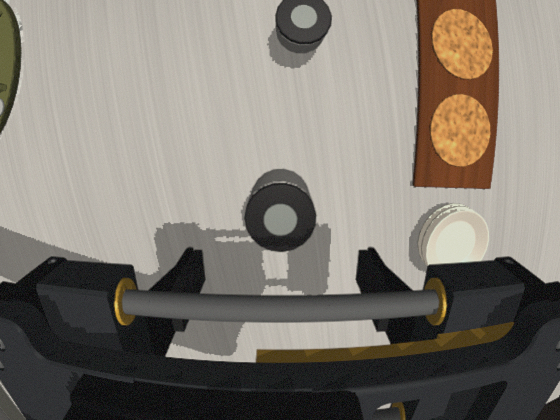

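The wrist view shows the lid of s at (280,216), centred between the fingers at about x=195 and x=365. I'll work out its position from the lid centre.

```bash
cat >> h.py <<'E'
def ray(px,z):
    k=robot.camera_params('wrist');K=k['camera_matrix']; a=(np.array(px)-K[:2,2])/K[0,0]; th=np.hypot(*a)
    s=np.sin(th)/max(th,1e-9); d=k['rotation']@np.array([a[0]*s,-a[1]*s,-np.cos(th)])
    return k['origin']+d*(z-k['origin'][2])/d[2]
E
python3 - <<'E'
from h import *
print(ray((280,216),70),ray((461,130),11),ray((463,44),11),ray((303,18),50))
E
```

```text
[ 386.78817665 -242.57467582   70.        ] [ 581.38952008 -200.56773657   11.        ] [ 596.03511176 -111.11845456   11.        ] [430.21137344 -88.49462817  50.        ]
```

```bash
python3 -m handwheel '[0,-0.005,-0.065,0,0,0, 0,0,-0.065,0,0,0, 0,0,-0.065,0,0,0, 0,0,-0.065,0,0,0, 0,0,-0.065,0,0,0, 0,0,-0.065,0,0,0, 0,0,-0.065,0,0,0, 0,0,-0.065,0,0,0, 0,0,0,0,0,0, 0,0,0,0,0,0]' 1 30; python3 -m handwheel '[0,0,0,0,0,0, 0,0,0,0,0,0, 0,0,0,0,0,0, 0,0,0,0,0,0, 0,0,0,0,0,0, 0,0,0,0,0,0, 0,0,0,0,0,0, 0,0,0,0,0,0]' 0 30
```

```text
time: 4.37
position: [385.0, -245.4, 20.2]
orientation: [[0.16, 0.987, -0.001], [0.987, -0.16, 0.001], [0.001, -0.002, -1.0]]
wrist_force: [-0.6, 1.0, 0.5]
gripper_width: 86.8
grasp_force: 0.0
time: 5.03
position: [386.4, -244.9, 21.0]
orientation: [[0.157, 0.988, 0.001], [0.988, -0.157, -0.001], [-0.001, 0.001, -1.0]]
wrist_force: [-1.8, -0.3, 3.8]
gripper_width: 57.5
grasp_force: 30.0
```

```bash
python3 -m handwheel '[0,0,0.05,0,0,0, 0,0,0.08,0,0,0, 0,0,0.08,0,0,0, 0,0,0.08,0,0,0, 0,0,0.06,0,0,0, 0,0,0.05,0,0,0, 0.05,0.012,0,0,0,0, 0.09,0.021,0,0,0,0, 0.1,0.025,0,0,0,0, 0.1,0.025,0,0,0,0, 0.1,0.025,0,0,0,0]'; python3 -m handwheel '[0.1,0.025,0,0,0,0, 0.1,0.025,0,0,0,0, 0.09,0.02,0,0,0,0, 0.05,0.01,0,0,0,0, 0,0,0,0,0,0, 0,0,0,0,0,0, 0,0,0,0,0,0]'
python3 - <<'E'
from h import *
snap('wrist','w1')
E
```

```text
time: 5.95
position: [496.2, -217.1, 119.6]
orientation: [[0.158, 0.987, -0.002], [0.987, -0.158, 0.001], [0.0, -0.002, -1.0]]
wrist_force: [-0.4, -0.1, -3.5]
gripper_width: 57.8
grasp_force: 30.0
time: 6.53
position: [579.6, -197.9, 119.5]
orientation: [[0.158, 0.987, -0.003], [0.987, -0.158, 0.0], [-0.0, -0.003, -1.0]]
wrist_force: [-0.3, 0.4, -4.6]
gripper_width: 57.4
grasp_force: 30.0
```

View pics/w1.png

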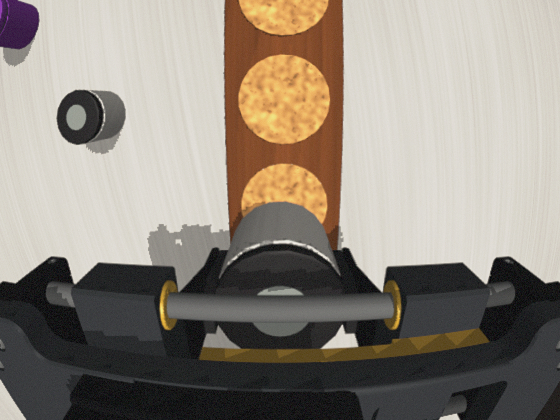

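The wrist view shows coaster c at (284,99), and the end coaster (284,~205) partly hidden by the held canister. I'll fit the coasters by colour.

```bash
cat >> h.py <<'E'
def coasters(f):
    im=cv2.imread(f); hsv=cv2.cvtColor(im,cv2.COLOR_BGR2HSV)
    m=cv2.inRange(hsv,(8,70,150),(28,255,255)); m=cv2.morphologyEx(m,cv2.MORPH_CLOSE,np.ones((9,9)))
    for c in cv2.findContours(m,cv2.RETR_EXTERNAL,cv2.CHAIN_APPROX_NONE)[0]:
        if cv2.contourArea(c)<1200: continue
        P=np.array([ray(p,11)[:2] for p in c[:,0] if 3<p[1]<415])
        if len(P)<20: continue
        r=least_squares(lambda v:np.hypot(*(P-v).T)-38,P.mean(0),loss='soft_l1',f_scale=1)
        e=np.abs(r.fun); print('coaster',r.x.round(1),'inl',(e<1.5).mean().round(2),len(P))
E
python3 - <<'E'
from h import *
coasters('pics/w1.png'); print(robot.get_state()['position'])
E
```

```text
coaster [ 583.5 -197.9] inl 0.65 231
coaster [ 597.9 -106.6] inl 1.0 262
coaster [612.3 -14.8] inl 1.0 103
[ 579.5551378  -198.30195314  119.80363537]
```

```bash
python3 -m handwheel '[0.016,-0.006,-0.03,0,0,0, 0,0,-0.06,0,0,0, 0,0,-0.06,0,0,0, 0,0,-0.06,0,0,0, 0,0,-0.05,0,0,0, 0,0,-0.03,0,0,0, 0,0,-0.025,0,0,0, 0,0,-0.02,0,0,0, 0,0,-0.01,0,0,0, 0,0,0,0,0,0, 0,0,0,0,0,0]'
```

```text
time: 7.5
position: [585.5, -199.2, 34.8]
orientation: [[0.157, 0.988, 0.001], [0.988, -0.157, -0.0], [-0.0, 0.001, -1.0]]
wrist_force: [0.2, -0.4, -3.1]
gripper_width: 57.8
grasp_force: 30.0
```

```bash
python3 -m handwheel '[-0.003,0,-0.005,0,0,0, 0,0,-0.003,0,0,0, 0,0,0,0,0,0, 0,0,0,0,0,0]'
```

```text
time: 7.83
position: [584.4, -199.2, 32.5]
orientation: [[0.157, 0.988, 0.0], [0.988, -0.157, -0.0], [-0.0, 0.0, -1.0]]
wrist_force: [0.3, 0.6, -4.0]
gripper_width: 57.6
grasp_force: 30.0
```

```bash
python3 -m handwheel '[0,0,-0.004,0,0,0, 0,0,-0.002,0,0,0, 0,0,0,0,0,0, 0,0,0,0,0,0]'
```

```text
time: 8.17
position: [584.6, -199.2, 32.1]
orientation: [[0.157, 0.988, 0.0], [0.988, -0.157, -0.001], [-0.001, 0.0, -1.0]]
wrist_force: [-2.9, 1.3, 5.8]
gripper_width: 57.6
grasp_force: 30.0
```

```bash
python3 -m handwheel '[0,0,0,0,0,0, 0,0,0,0,0,0, 0,0,0,0,0,0, 0,0,0,0,0,0, 0,0,0,0,0,0, 0,0,0.06,0,0,0, 0,0,0.1,0,0,0, 0,0,0.12,0,0,0, 0,0,0.12,0,0,0, 0,0,0.07,0,0,0]' 1; python3 -m handwheel '[-0.069,0.128,0,0,0,0, -0.069,0.128,0,0,0,0, -0.069,0.128,0,0,0,0, -0.069,0.128,0,0,0,0, -0.069,0.128,0,0,0,0, -0.069,0.128,0,0,0,0, -0.069,0.128,0,0,0,0, -0.069,0.128,0,0,0,0, -0.069,0.128,0,0,0,0, 0,0,0,0,0,0, 0,0,0,0,0,0, 0,0,0,0,0,0]'
python3 - <<'E'
from h import *
snap('wrist','w2'); 
for s in robot.silhouettes('canister_r_center','wrist')[:4]: print(s['p'],np.argwhere(s['mask']).mean(0)[::-1])
E
```

```text
time: 9.0
position: [586.1, -199.1, 153.2]
orientation: [[0.157, 0.988, 0.005], [0.988, -0.157, -0.002], [-0.001, 0.005, -1.0]]
wrist_force: [1.2, -0.8, -0.4]
gripper_width: 86.7
grasp_force: 0.0
time: 10.0
position: [429.7, 88.5, 149.1]
orientation: [[0.157, 0.988, 0.002], [0.988, -0.157, -0.001], [-0.001, 0.002, -1.0]]
wrist_force: [0.5, 0.5, -0.7]
gripper_width: 87.2
grasp_force: 0.0
0.82 [278.96229698 205.57453596]
0.71 [196.66018307 251.14073227]
0.68 [138.47595357 166.02819237]
0.58 [279.56786942  91.90778923]
```

View pics/w2.png

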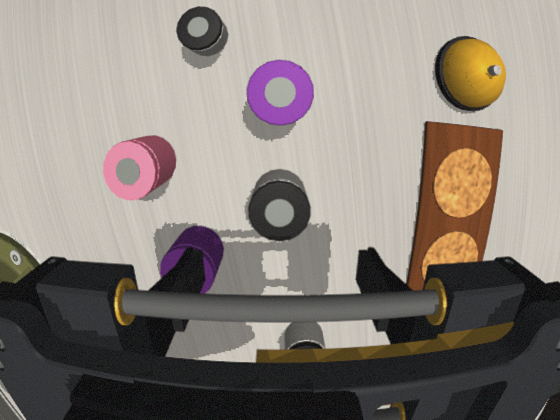

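The wrist view shows r's lid at (279,211), centred between the fingers. The purple look-alike at about (195,255) sits beside the left finger.

Run:
```python
from h import *
print(ray((279.5,211),60),ray((190,250),60),ray((280,92),60),ray((199,27),40)); print(robot.get_state()['position'])
coasters('pics/w2.png')
```

```text
[430.64019207  91.04694263  60.        ] [348.16751601  68.37924674  60.        ] [446.08035547 184.18170576  60.        ] [388.98306156 254.44974733  40.        ]
[429.78594078  87.78394962 148.7066932 ]
coaster [611.7 -16.6] inl 0.58 161
coaster [625.8  75.1] inl 0.98 179
coaster [663.2 198.6] inl 0.34 169
```

```bash
python3 -m handwheel '[0.003,0.01,-0.04,0,0,0, 0,0,-0.07,0,0,0, 0,0,-0.07,0,0,0, 0,0,-0.07,0,0,0, 0,0,-0.07,0,0,0, 0,0,-0.07,0,0,0, 0,0,-0.07,0,0,0, 0,0,-0.05,0,0,0, 0,0,-0.016,0,0,0, 0,0,0,0,0,0, 0,0,0,0,0,0]' 0.85 30; python3 -m handwheel '[0,0,0,0,0,0, 0,0,0,0,0,0, 0,0,0,0,0,0, 0,0,0,0,0,0, 0,0,0,0,0,0, 0,0,0,0,0,0, 0,0,0,0,0,0]' 0 30
```

```text
time: 11.02
position: [430.0, 91.4, 16.7]
orientation: [[0.158, 0.987, -0.0], [0.987, -0.158, 0.001], [0.001, -0.001, -1.0]]
wrist_force: [0.4, 0.8, 0.3]
gripper_width: 74.5
grasp_force: 0.0
time: 11.6
position: [430.1, 91.3, 17.2]
orientation: [[0.157, 0.988, 0.0], [0.988, -0.157, -0.001], [-0.0, 0.001, -1.0]]
wrist_force: [-1.2, 0.2, 5.6]
gripper_width: 51.8
grasp_force: 30.0
```

```bash
python3 -m handwheel '[0,0,0.05,0,0,0, 0,0,0.08,0,0,0, 0,0,0.08,0,0,0, 0,0,0.08,0,0,0, 0,0,0.06,0,0,0, 0,0,0.05,0,0,0, 0.06,-0.071,0,0,0,0, 0.095,-0.112,0,0,0,0, 0.095,-0.112,0,0,0,0, 0.095,-0.112,0,0,0,0, 0.095,-0.112,0,0,0,0]'; python3 -m handwheel '[0.095,-0.112,0,0,0,0, 0.095,-0.112,0,0,0,0, 0.04,-0.049,0,0,0,0, 0,0,0,0,0,0, 0,0,0,0,0,0, 0,0,0,0,0,0]'
python3 - <<'E'
from h import *
snap('wrist','w3');coasters('pics/w3.png'); print(robot.get_state()['position'])
E
```

```text
time: 12.52
position: [540.2, -40.0, 115.9]
orientation: [[0.157, 0.988, -0.001], [0.988, -0.157, -0.0], [-0.001, -0.001, -1.0]]
wrist_force: [0.7, -0.5, -1.7]
gripper_width: 51.2
grasp_force: 30.0
time: 13.02
position: [596.4, -105.2, 116.0]
orientation: [[0.156, 0.988, -0.002], [0.988, -0.156, 0.001], [0.001, -0.002, -1.0]]
wrist_force: [-0.9, 1.4, -2.4]
gripper_width: 51.6
grasp_force: 30.0
coaster [ 598.2 -105.4] inl 0.67 242
coaster [612.4 -12.8] inl 0.36 400
[ 596.45434549 -104.85234888  116.32649844]
```

```bash
python3 -m handwheel '[0.006,-0.006,-0.03,0,0,0, 0,0,-0.06,0,0,0, 0,0,-0.06,0,0,0, 0,0,-0.06,0,0,0, 0,0,-0.05,0,0,0, 0,0,-0.03,0,0,0, 0,0,-0.025,0,0,0, 0,0,-0.02,0,0,0, 0,0,-0.015,0,0,0, 0,0,-0.004,0,0,0, 0,0,0,0,0,0, 0,0,0,0,0,0]'
```

```text
time: 14.07
position: [599.3, -108.2, 28.8]
orientation: [[0.157, 0.988, 0.001], [0.988, -0.157, -0.0], [-0.0, 0.001, -1.0]]
wrist_force: [0.8, -0.6, -2.6]
gripper_width: 51.2
grasp_force: 30.0
```

```bash
python3 -m handwheel '[-0.004,0.005,-0.004,0,0,0, 0,0,-0.003,0,0,0, 0,0,0,0,0,0, 0,0,0,0,0,0]'
```

```text
time: 14.4
position: [599.0, -107.7, 28.3]
orientation: [[0.158, 0.987, 0.002], [0.987, -0.158, -0.002], [-0.001, 0.003, -1.0]]
wrist_force: [-1.3, -1.4, 3.9]
gripper_width: 51.7
grasp_force: 30.0
```

```bash
python3 -m handwheel '[0,0,0,0,0,0, 0,0,0,0,0,0, 0,0,0,0,0,0, 0,0,0,0,0,0, 0,0,0,0,0,0, 0,0,0.06,0,0,0, 0,0,0.1,0,0,0, 0,0,0.12,0,0,0, 0,0,0.12,0,0,0, 0,0,0.087,0,0,0]' 1; python3 -m handwheel '[-0.112,0.014,0,0,0,0, -0.112,0.014,0,0,0,0, -0.112,0.014,0,0,0,0, -0.112,0.014,0,0,0,0, -0.112,0.014,0,0,0,0, -0.112,0.014,0,0,0,0, 0,0,0,0,0,0, 0,0,0,0,0,0, 0,0,0,0,0,0]'
python3 - <<'E'
from h import *
snap('wrist','w4'); print(robot.get_state()['position'])
for k,h_ in(('q',50),('s',70),('r',60)):
  for s in robot.silhouettes(f'canister_{k}_center','wrist')[:2]:
    c=np.argwhere(s['mask']).mean(0)[::-1]; print(k,s['p'],c,ray(c,h_))
E
```

```text
time: 15.23
position: [598.9, -106.5, 152.2]
orientation: [[0.157, 0.988, 0.003], [0.988, -0.157, -0.001], [-0.0, 0.003, -1.0]]
wrist_force: [0.8, 0.1, -0.1]
gripper_width: 86.7
grasp_force: 0.0
time: 15.98
position: [431.0, -86.0, 149.4]
orientation: [[0.157, 0.988, 0.002], [0.988, -0.157, -0.001], [-0.001, 0.003, -1.0]]
wrist_force: [-0.2, -0.8, -0.0]
gripper_width: 87.1
grasp_force: 0.0
[431.17485909 -85.81054614 149.17574428]
q 0.87 [278.8775351  203.00546022] [432.16197773 -78.52334743  50.        ]
q 0.16 [429.38476821 185.79602649] [566.50518551 -83.27350725  50.        ]
s 0.63 [424.48536585 267.11097561] [ 552.26443911 -151.46636438   70.        ]
r 0.76 [148.6485546   79.68228051] [345.90905872  42.54013142  60.        ]
r 0.72 [114.58935018   8.44765343] [323.5801941  114.31583564  60.        ]
```

View pics/w4.png

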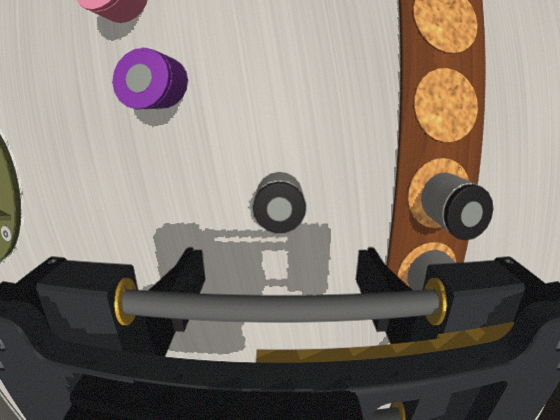

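The wrist view shows q's lid at (279.5,207.5), centred. r stands on coaster c and s on the end coaster.

Run:
```python
from h import *
print(ray((279.5,207.5),50),ray((471,213),71)); coasters('pics/w4.png')
```

```text
[431.63384206 -82.13076678  50.        ] [ 598.11539266 -106.86664839   71.        ]
coaster [611.1 -14.1] inl 0.94 196
coaster [625.2  77.5] inl 0.95 121
```

```bash
python3 -m handwheel '[0.001,0.01,-0.04,0,0,0, 0,0,-0.07,0,0,0, 0,0,-0.07,0,0,0, 0,0,-0.07,0,0,0, 0,0,-0.07,0,0,0, 0,0,-0.07,0,0,0, 0,0,-0.07,0,0,0, 0,0,-0.05,0,0,0, 0,0,-0.03,0,0,0, 0,0,-0.01,0,0,0, 0,0,0,0,0,0, 0,0,0,0,0,0]' 1 25; python3 -m handwheel '[0,0,0,0,0,0, 0,0,0,0,0,0, 0,0,0,0,0,0, 0,0,0,0,0,0, 0,0,0,0,0,0, 0,0,0,0,0,0, 0,0,0,0,0,0, 0,0,0,0,0,0, 0,0,0,0,0,0]' 0 25
```

```text
time: 17.18
position: [430.6, -83.2, 11.1]
orientation: [[0.157, 0.988, 0.001], [0.988, -0.157, 0.0], [0.0, 0.001, -1.0]]
wrist_force: [0.1, 0.7, 0.3]
gripper_width: 87.3
grasp_force: 0.0
time: 17.93
position: [430.2, -83.4, 10.9]
orientation: [[0.157, 0.988, 0.0], [0.988, -0.157, -0.0], [-0.0, 0.0, -1.0]]
wrist_force: [0.0, -0.0, 0.3]
gripper_width: 45.4
grasp_force: 25.0
```

```bash
python3 -m handwheel '[0,0,0.05,0,0,0, 0,0,0.08,0,0,0, 0,0,0.08,0,0,0, 0,0,0.08,0,0,0, 0,0,0.06,0,0,0, 0,0,0.05,0,0,0, 0.05,0.019,0,0,0,0, 0.105,0.04,0,0,0,0, 0.105,0.04,0,0,0,0, 0.105,0.04,0,0,0,0, 0.105,0.039,0,0,0,0]'; python3 -m handwheel '[0.105,0.039,0,0,0,0, 0.105,0.039,0,0,0,0, 0.046,0.017,0,0,0,0, 0,0,0,0,0,0, 0,0,0,0,0,0, 0,0,0,0,0,0]'
python3 - <<'E'
from h import *
snap('wrist','w5');coasters('pics/w5.png'); print(robot.get_state()['position'])
E
```

```text
time: 18.85
position: [548.5, -38.7, 110.4]
orientation: [[0.158, 0.987, -0.001], [0.987, -0.158, -0.0], [-0.0, -0.001, -1.0]]
wrist_force: [0.0, -0.6, 0.2]
gripper_width: 45.5
grasp_force: 25.0
time: 19.35
position: [610.5, -15.6, 110.2]
orientation: [[0.157, 0.988, -0.002], [0.988, -0.157, -0.0], [-0.001, -0.002, -1.0]]
wrist_force: [0.1, 0.5, -1.4]
gripper_width: 45.8
grasp_force: 25.0
coaster [625.8  70.7] inl 0.11 650
[610.52175565 -15.88784543 110.4685811 ]
```

```bash
python3 -m handwheel '[0.002,0.003,-0.03,0,0,0, 0,0,-0.06,0,0,0, 0,0,-0.06,0,0,0, 0,0,-0.06,0,0,0, 0,0,-0.05,0,0,0, 0,0,-0.03,0,0,0, 0,0,-0.025,0,0,0, 0,0,-0.02,0,0,0, 0,0,-0.015,0,0,0, 0,0,-0.005,0,0,0, 0,0,0,0,0,0, 0,0,0,0,0,0]'
```

```text
time: 20.4
position: [612.6, -14.3, 22.6]
orientation: [[0.157, 0.988, 0.001], [0.988, -0.157, -0.0], [0.0, 0.001, -1.0]]
wrist_force: [0.8, 0.6, -0.5]
gripper_width: 45.2
grasp_force: 25.0
```

```bash
python3 -m handwheel '[-0.002,-0.004,-0.004,0,0,0, 0,0,-0.003,0,0,0, 0,0,0,0,0,0, 0,0,0,0,0,0]'
```

```text
time: 20.73
position: [612.5, -14.9, 21.9]
orientation: [[0.157, 0.988, 0.002], [0.988, -0.157, -0.0], [0.0, 0.002, -1.0]]
wrist_force: [-1.2, 0.4, 6.6]
gripper_width: 45.6
grasp_force: 25.0
```

```bash
python3 -m handwheel '[0,0,0,0,0,0, 0,0,0,0,0,0, 0,0,0,0,0,0, 0,0,0,0,0,0, 0,0,0,0,0,0, 0,0,0.06,0,0,0, 0,0,0.1,0,0,0, 0,0,0.12,0,0,0, 0,0,0.12,0,0,0, 0,0,0.112,0,0,0]' 1; python3 -m handwheel '[-0.1,0.12,0,0,0,0, -0.1,0.12,0,0,0,0, -0.1,0.12,0,0,0,0, -0.1,0.12,0,0,0,0, -0.1,0.12,0,0,0,0, -0.1,0.12,0,0,0,0, -0.1,0.12,0,0,0,0, -0.1,0.12,0,0,0,0, -0.098,0.118,0,0,0,0, 0,0,0,0,0,0, 0,0,0,0,0,0, 0,0,0,0,0,0]'
python3 - <<'E'
from h import *
snap('wrist','w6'); print(robot.get_state()['position'])
E
```

```text
time: 21.57
position: [611.8, -15.0, 151.1]
orientation: [[0.157, 0.988, 0.001], [0.988, -0.157, 0.0], [0.0, 0.001, -1.0]]
wrist_force: [0.4, 0.1, -1.0]
gripper_width: 86.6
grasp_force: 0.0
time: 22.57
position: [387.5, 254.0, 149.0]
orientation: [[0.157, 0.988, 0.002], [0.988, -0.157, -0.001], [-0.001, 0.002, -1.0]]
wrist_force: [-0.2, -0.0, 0.3]
gripper_width: 86.8
grasp_force: 0.0
[387.93133764 253.36716457 148.76711341]
```

View pics/w6.png

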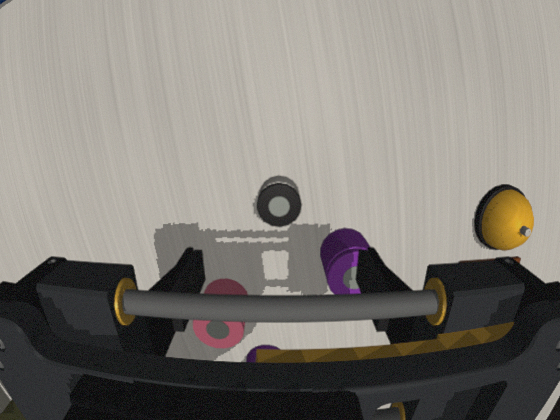

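The wrist view shows p's lid at (279,205), centred. The purple look-alike is at about (348,262), clear of the finger path.

Run:
```python
from h import *
print(ray((279,205),40),ray((348,272),60))
```

```text
[388.22551284 255.80640302  40.        ] [439.703133   190.95429138  60.        ]
```

```bash
python3 -m handwheel '[0.001,0.007,-0.04,0,0,0, 0,0,-0.07,0,0,0, 0,0,-0.07,0,0,0, 0,0,-0.07,0,0,0, 0,0,-0.07,0,0,0, 0,0,-0.07,0,0,0, 0,0,-0.07,0,0,0, 0,0,-0.05,0,0,0, 0,0,-0.035,0,0,0, 0,0,-0.02,0,0,0, 0,0,0,0,0,0, 0,0,0,0,0,0]' 0.8 25; python3 -m handwheel '[0,0,0,0,0,0, 0,0,0,0,0,0, 0,0,0,0,0,0, 0,0,0,0,0,0, 0,0,0,0,0,0, 0,0,0,0,0,0, 0,0,0,0,0,0, 0,0,0,0,0,0, 0,0,0,0,0,0]' 0 25
```

```text
time: 23.62
position: [387.9, 255.8, 7.4]
orientation: [[0.158, 0.987, 0.0], [0.987, -0.158, 0.0], [0.0, 0.0, -1.0]]
wrist_force: [0.5, 1.7, -0.3]
gripper_width: 69.7
grasp_force: 0.0
time: 24.37
position: [387.5, 255.9, 7.3]
orientation: [[0.157, 0.988, 0.0], [0.988, -0.157, -0.0], [-0.0, 0.0, -1.0]]
wrist_force: [-0.4, -0.7, 2.9]
gripper_width: 39.5
grasp_force: 25.0
```

```bash
python3 -m handwheel '[0,0,0.05,0,0,0, 0,0,0.09,0,0,0, 0,0,0.09,0,0,0, 0,0,0.09,0,0,0, 0,0,0.07,0,0,0, 0,0,0.05,0,0,0, 0.06,-0.045,0,0,0,0, 0.118,-0.089,0,0,0,0, 0.118,-0.089,0,0,0,0, 0.118,-0.089,0,0,0,0, 0.118,-0.089,0,0,0,0]'; python3 -m handwheel '[0.118,-0.089,0,0,0,0, 0.118,-0.089,0,0,0,0, 0.118,-0.089,0,0,0,0, 0.068,-0.052,0,0,0,0, 0,0,0,0,0,0, 0,0,0,0,0,0, 0,0,0,0,0,0]'
python3 - <<'E'
from h import *
snap('wrist','w7');coasters('pics/w7.png'); print(robot.get_state()['position'])
E
```

```text
time: 25.28
position: [521.7, 153.4, 115.9]
orientation: [[0.158, 0.987, -0.001], [0.987, -0.158, -0.001], [-0.001, -0.001, -1.0]]
wrist_force: [0.3, 0.6, -0.6]
gripper_width: 38.9
grasp_force: 25.0
time: 25.87
position: [624.8, 76.6, 115.9]
orientation: [[0.157, 0.988, -0.002], [0.988, -0.157, 0.001], [0.0, -0.002, -1.0]]
wrist_force: [0.2, 0.5, -1.0]
gripper_width: 39.3
grasp_force: 25.0
coaster [626.4  77.2] inl 0.64 245
coaster [647.  198.7] inl 0.22 237
[624.69882723  77.20735908 116.37364177]
```

```bash
python3 -m handwheel '[0.003,-0.002,-0.04,0,0,0, 0,0,-0.07,0,0,0, 0,0,-0.07,0,0,0, 0,0,-0.06,0,0,0, 0,0,-0.05,0,0,0, 0,0,-0.03,0,0,0, 0,0,-0.025,0,0,0, 0,0,-0.02,0,0,0, 0,0,-0.015,0,0,0, 0,0,-0.01,0,0,0, 0,0,0,0,0,0, 0,0,0,0,0,0]'
```

```text
time: 26.92
position: [626.9, 75.4, 19.9]
orientation: [[0.157, 0.988, 0.001], [0.988, -0.157, -0.0], [0.0, 0.001, -1.0]]
wrist_force: [0.7, -0.2, -0.8]
gripper_width: 39.6
grasp_force: 25.0
```

```bash
python3 -m handwheel '[-0.002,0.002,-0.006,0,0,0, 0,0,-0.004,0,0,0, 0,0,0,0,0,0, 0,0,0,0,0,0]'
```

```text
time: 27.25
position: [626.7, 76.0, 18.3]
orientation: [[0.158, 0.988, 0.001], [0.988, -0.158, -0.0], [-0.0, 0.001, -1.0]]
wrist_force: [-1.7, -1.2, 6.6]
gripper_width: 39.7
grasp_force: 25.0
```

Release, rise and back off toward the robot's left, clear of the view.

```bash
python3 -m handwheel '[0,0,0,0,0,0, 0,0,0,0,0,0, 0,0,0,0,0,0, 0,0,0,0,0,0, 0,0,0,0,0,0, 0,0,0.06,0,0,0, 0,0,0.1,0,0,0, 0,0,0.14,0,0,0, 0,0,0.14,0,0,0, 0,0,0.14,0,0,0, 0,0,0.14,0,0,0]' 1; python3 -m handwheel '[-0.09,0.12,0,0,0,0, -0.09,0.12,0,0,0,0, -0.09,0.12,0,0,0,0, -0.09,0.12,0,0,0,0, -0.09,0.12,0,0,0,0, -0.09,0.12,0,0,0,0, -0.09,0.12,0,0,0,0, -0.09,0.12,0,0,0,0, 0,0,0,0,0,0, 0,0,0,0,0,0, 0,0,0,0,0,0]'
python3 - <<'E'
from h import *
snap('top','t8')
C=dict(p=(626,75.5,40,40),q=(612,-15.4,46,50),r=(597.8,-106.4,52,60),s=(583.5,-197.6,58,70))
for k,(x,y,d,hh) in C.items(): print(k,fit(f'canister_{k}_center','top',(x,y),d,11,11+hh))
pin('bell','top',1);pin('dishes','top',1)
im=cv2.imread('pics/t8.png')[80:320,130:450]; cv2.imwrite('pics/t8c.png',cv2.resize(im,None,fx=2.4,fy=2.4))
E
```

```text
time: 28.17
position: [625.9, 76.2, 200.0]
orientation: [[0.157, 0.988, 0.001], [0.988, -0.157, 0.0], [0.0, 0.001, -1.0]]
wrist_force: [1.1, 0.3, 0.0]
gripper_width: 86.6
grasp_force: 0.0
time: 29.08
position: [446.5, 315.7, 197.8]
orientation: [[0.157, 0.988, 0.001], [0.988, -0.157, -0.001], [-0.0, 0.002, -1.0]]
wrist_force: [0.6, -0.4, -1.1]
gripper_width: 87.2
grasp_force: 0.0
p (np.float64(1.5340144543107916), array([625.8895833 ,  73.96996454]), np.int64(205))
q (np.float64(1.0878797280686567), array([610.9164197 , -15.49662314]), np.int64(315))
r (np.float64(3.2654859229976587), array([ 598.16582196, -109.64493029]), np.int64(402))
s (np.float64(0.5460922294691829), array([ 583.71478503, -197.09792021]), np.int64(533))
top dishes 0.91 [ 564.9 -308.7    1.2]
```

View pics/t8c.png

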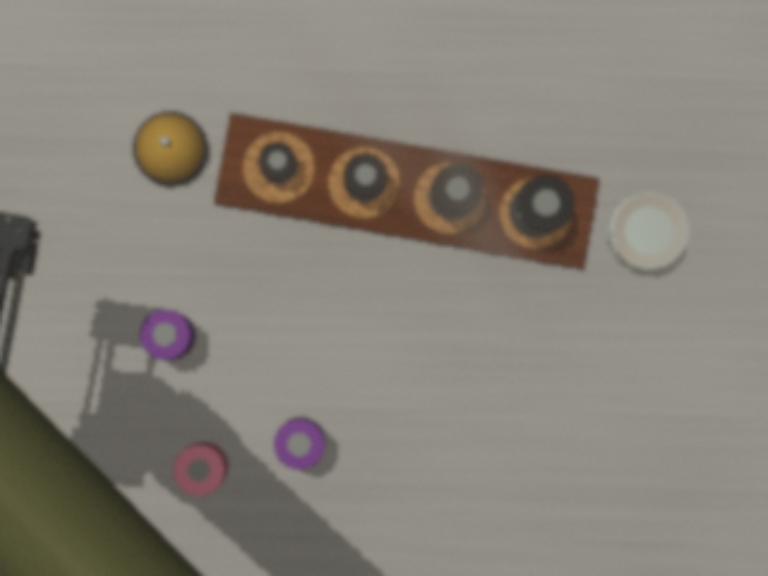

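The crop shows all four canisters upright on their coasters: p (279,160) next to the bell, then q (366,177), r (458,190) and s (546,205) next to the dishes. The bell, dishes and look-alikes have not moved.

```bash
python3 -c "
from plant import robot
print(robot.hand_in())"
```

```text
the job is handed in; nothing more can be done
None
```

I handed the job in after about 29 s of robot time: the four canisters stand upright on the coasters from smallest at the bell to largest at the dishes, each about 3 mm or less off centre by the final top-camera check, and the bell, dishes and look-alikes were left where they stood.

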